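# Lock a mounting base with its slotted quarter-turn screw

## Robot

A 6-joint arm with a two-finger parallel gripper is mounted at the origin on a cart in front of the work surface, level with it; the furniture and walls round the work are solid. World frame = base frame: x ahead of the robot, y to its left, z up, the work surface at z = 0. Lengths are in m, angles in rad, forces in N, time in s.
With the tool pointing down it reaches from about 0.3 to 0.775 m from the base axis. Payload 14.6 kg.
Tool frame: the origin (TCP) lies on the centre line of the jaws, within the pads' length; the fingertips stand ctrl.nose_length ahead of it and the grasp point (between the pads) lies 6 mm ahead of it (ctrl.nose_length is the distance from the TCP to the fingertips, in m); z points along the fingers, y is the line along which they close (so a half turn about z gives the same grasp; the last joint's range is limited). The gripper opens to 94 mm and grips with 3 to 60 N. Pads are 16 mm wide; open, the fingers measure 119 mm over their backs; the gripper's body (75 mm by 177 mm) begins 78 mm behind the grasp point.
Start: joints at [1.167, 0.3, 1.521, -0, 1.321, -0.067], TCP at [0.182, 0.519, 0.23] pointing down, gripper open.
Joint ranges: [-3.03, 3.03], [-0.79, 2.21], [0.23, 2.52], [-1.04, 4.18], [0, 3.07], [-2.55, 2.55]. Speed limits (rad/s): [2.22, 2.22, 2.57, 3.14, 3.14, 3.14].

## Interface

Orientations are given as a unit quaternion [x, y, z, w].
In Python, from bench import ctrl, optics, order gives the robot as it stands.
- The arm moves only by the tool arm_command, never from a script. Its argument "moves" is a list that holds one entry, the list of rows, each a list of 7 numbers: the turn, a rotation vector about the tool's x, y, z scaled (see below), then the shift along the tool's x, y, z scaled (see below), then the opening, from 0 (shut) to 1 (fully open). In form: [[[wx, wy, wz, tx, ty, tz, hand], ...]]. A call has 1 to 8 rows; each row shifts and turns the commanded pose from where the row before left it, along the tool's axes as they then stand; what a row does not reach is not made up. The controller multiplies each number of a shift by 2 cm and each number of a turn by 4 degrees. A row lasts 1/12 s, in which the tool goes at most 41.7 mm and 7.16 degrees, less where a joint would pass 70% of its speed; a pose out of reach is approached as far as the arm can. A call with a number of a shift or a turn outside -1 to 1 is refused whole. A call with a gripper value outside its range is refused whole. The fingers move at their own pace and stop on an object; "newtons" is the grip in N (left out, the last holds). Time passes only in rows, so rows that do not move let the fingers close. It gives the time, the measured TCP pose, the force, the opening and the grip force at its end, in the units of the state.
- ctrl.get_obs(): the state, without advancing time (a new reading comes with each control period).
- optics.grab_frame(name): name is "scene" or "top"; returns (picture, depth): 400x640x3 uint8, red, green, blue; 400x640 float32, m along the optical axis (not along the pixel's ray), 0 where there is no reading.
- optics.camera_params(name): a dict with "fov_y" (degrees; the focal length in pixels is half the picture's height over the tangent of half this angle, whatever the lens; pixels are square), "cx", "cy" (the principal point, pixels), "rvec" (rotation vector, rad) and "tvec" (3), from world to camera coordinates, as OpenCV has them. Camera axes: x right, y down, z forward; pixel columns grow to the right and rows downward; lengths in m; the calibration is good to about 2 mm. A picture is of the moment at which its call begins. camera_params takes no time and is no camera call.
- order.finish_job(): hands the job in; it is judged then, once.
The state is a dict: "t": time; "joints": joint angles; "joint_vel": joint speeds; "tau": joint torques, N m; "tcp_pos": TCP position; "orientation": TCP orientation; "force": force on the tool from outside, world axes, zero at the start; "torque": the same for the moment, N m; "opening": finger opening in m; "gripper_force": force on a finger pad.
Only numpy, scipy, OpenCV 4.12 (cv2) and the standard library are available. Lean on these libraries where they do the work, as an engineer would, in place of code of your own. Each camera call takes 0.05 s, during which the arm holds its last target. There are 200 camera calls.

## Task

Lock the aluminium mounting base on the optical table: take the flat-blade driver (the one with the flat-sided slab handle) out of its stand, set its blade fully down into the slot of the base's big screw, and turn the screw clockwise, seen from above, as far as its stop, where the slot lines up with the two black marks on the base. Leave the driver standing upright in the slot and let go of it. Do not disturb the round-handled socket driver.

Things in the scene. Friction and masses are not known exactly. Their poses are not given: they have to be found in the camera images.
- flat_driver: Flat-blade driver, 104 mm, 0.1 to 0.2 kg, upright in either seat of an open stand (40 mm high, seats 72 mm apart). Origin: middle of blade tip, z up to the handle. Blade 24 mm wide (x), 4 thick (y), 8 long; above it a 34 mm shoulder disc that rests on the stand; 12 mm shank; black slab handle from 48 to 104 mm, 34 wide (x), 22 thick (y): grip its flat sides, closing along y, 76 above tip.
- socket_driver: Socket driver, a bystander in the stand's other seat: same length and shoulder, but a round black handle 28 mm across and a round 17 mm nose instead of a blade. Origin at the middle of its tip, z up; its top stands 136 mm above the table, so lift the other driver clear of it. Leave it in its seat.
- lock_slot (a point): Middle of the slot's floor, on the screw's axis; x along the slot, z up; turns with the screw. Round steel head 44 mm across, 12 mm proud of the base. Slot runs right across, 9 mm deep, 8 wide (45 degree lips, 14 at the top). Blade home: shoulder on the head, tip 1 mm above this point; blade lying across the slot: 9 mm. The blade has about 10 degrees of play each way. A half turn is the same fit.
- lock_screw (a joint): Screw angle, rad, growing clockwise from above. 0: slot square across the base; 1.57: hard stop, locked, slot in line with the black marks along the base. Starts at 0.2 to 0.6; friction 0.12 N m; stays where left. Base: fixed aluminium block 136 x 76 x 24 mm, screw nearer one end; a 25 mm thick black post holder, 50 mm tall, stands on it 68 mm from the screw's axis.
Not all that is in view belongs to the job. Leave any purple look-alike of the flat_driver alone.

How it is judged:
By the outcome, as a careful person would: the job done as asked, in the order asked, and still so for the second after the job is handed in, with the robot touching nothing.
It also fails if it takes over 42 s, if anything falls off the work surface, if the arm or the gripper's body presses on something with over 40 N, if the wrist force passes 120 N, or if a joint passes its speed limit or range.

## Working session

There is one attempt and no reset: what is moved stays moved. The work goes in short steps, Python scripts to look and compute and a tool call to move; the robot and the scene stay as the last step left them, time stands still between calls to the robot, and variables do not carry over. Pictures are saved under pics/ and viewed, at most 10 in all, crops included, and the job is handed in when it is done.

Besides the shell and the picture viewer there is one more tool, called after ">>>" as name(argument=value, ...), one argument or row to a line, values as JSON. arm_command: Moves the arm, as the interface text tells. Shifts and turns lie within -1 to 1; 1 stands for 2 cm of shift or 4 degrees of turn. Its arguments: {"type":"object","properties":{"moves":{"type":"array","items":{"type":"array","items":{"type":"array","items":{"type":"number"}}}},"newtons":{"type":"number"}},"required":["moves"]}

```bash
mkdir -p pics
cat > h.py <<'E'
import numpy as np, cv2
from bench import ctrl, optics, order
def cam(n):
    p=optics.camera_params(n); f=200/np.tan(np.radians(p['fov_y'])/2)
    R=cv2.Rodrigues(np.array(p['rvec'],float))[0]; return f,p['cx'],p['cy'],R,np.array(p['tvec'],float)
def ray(n,u,v):
    f,cx,cy,R,t=cam(n); return -R.T@t, R.T@np.array([(u-cx)/f,(v-cy)/f,1])
def at_z(n,u,v,z):
    c,d=ray(n,u,v); return c+d*(z-c[2])/d[2]
def cloud(n,dep):
    f,cx,cy,R,t=cam(n); v,u=np.mgrid[:400,:640]
    P=np.stack([(u-cx)/f*dep,(v-cy)/f*dep,dep],-1); return (P-t)@R
def save(n,im,box=None,k=1):
    if box: u0,v0,u1,v1=box; im=im[v0:v1,u0:u1]
    cv2.imwrite('pics/'+n,cv2.resize(im[...,::-1],None,fx=k,fy=k,interpolation=cv2.INTER_CUBIC))
E
python3 - <<'E'
from h import *
print(ctrl.nose_length, ctrl.get_obs())
fr={}
for n in('scene','top'):
    im,d=optics.grab_frame(n); np.savez(n,im=im,d=d); fr[n]=im; print(n,optics.camera_params(n), ray(n,0,0)[0])
save('both.png',np.vstack([fr['scene'],fr['top']]),k=.75)
E
```

```text
0.025 {'t': 0.0, 'joints': array([ 1.16741237e+00,  3.00475011e-01,  1.52160849e+00, -5.56708348e-06,
        1.32071688e+00, -6.66286602e-02]), 'joint_vel': array([ 3.49467862e-04, -7.42977366e-04,  1.12071193e-03,  4.11791013e-05,
       -1.82183739e-03, -3.72154851e-04]), 'tau': array([ 6.77444186e-04, -5.31812632e+01, -3.52731407e+01,  7.08115473e-02,
        2.43827188e-02, -1.06435341e-04]), 'tcp_pos': array([0.18165534, 0.51887107, 0.22987258]), 'orientation': array([ 1.67582450e-01,  9.85857879e-01, -5.87891948e-04, -1.37986436e-04]), 'force': array([-0.43504199, -0.52776493,  0.58931269]), 'torque': array([-0.06496655, -0.03042349, -0.01485626]), 'gripper_force': 0.0, 'opening': 0.09364008193465548}
scene {'fov_y': 51.47936694209119, 'cx': 318.55677946621034, 'cy': 202.46906000406128, 'rvec': array([ 2.29608869, -0.69937041,  0.30603626]), 'tvec': array([-0.28625782,  0.32895975,  0.58221958])} [ 0.13329746 -0.29041586  0.65347388]
top {'fov_y': 44.689414684971275, 'cx': 319.3135577005643, 'cy': 193.00270713883245, 'rvec': array([ 2.11899845, -2.16952126,  0.1581043 ]), 'tvec': array([0.21843301, 0.50300042, 0.82622523])} [0.38086343 0.20753861 0.89176303]
```

View pics/both.png

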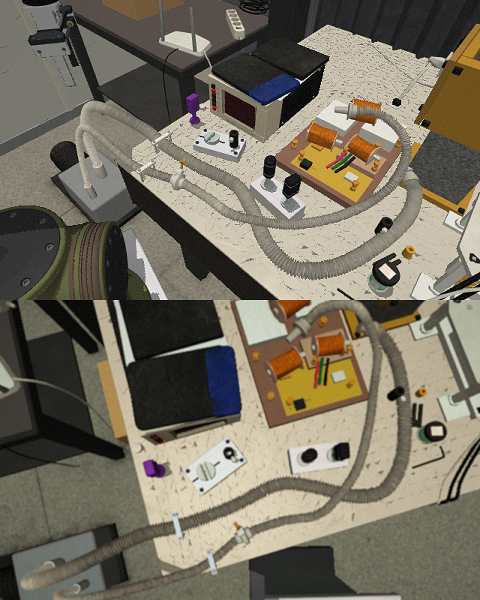

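The overview shows the stand with two black drivers at top (409,209) and (453,203), and a purple look-alike near (203,224). The base is near (288,225). Next I'll take close crops to tell the two black drivers apart.

Run:
```python
from h import *
s=np.load('scene.npz')['im'];t=np.load('top.npz')['im']
a=cv2.resize(t[170:270,230:490],None,fx=3,fy=3,interpolation=cv2.INTER_CUBIC)
b=cv2.resize(s[160:300,240:440],None,fx=2,fy=2,interpolation=cv2.INTER_CUBIC)
c=np.zeros((580,780,3),np.uint8);c[:300]=a;c[300:,:400]=b
c[300:,400:]=b[:0].sum() if 0 else 0
c[300:,400:780]=cv2.resize(s[150:220,245:340],(380,280),interpolation=cv2.INTER_CUBIC)
save('crop.png',c)
```

```text
(no output)
```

View pics/crop.png

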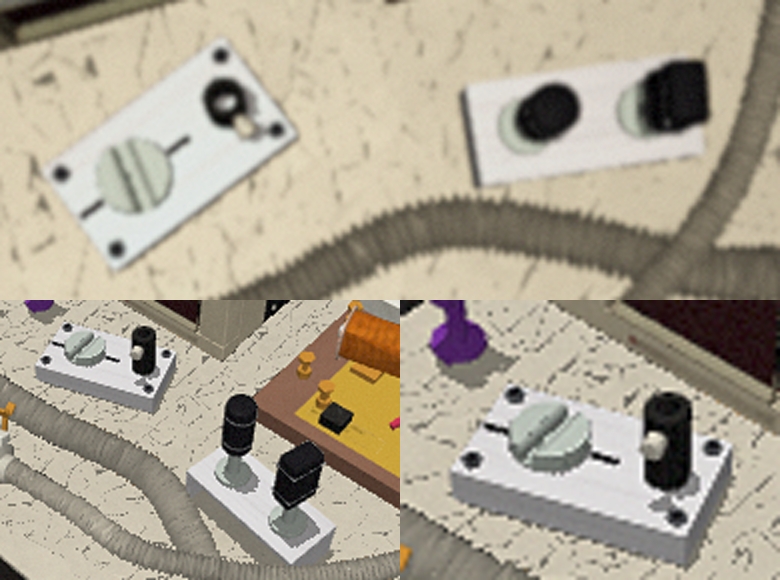

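The right-hand driver, top (458,202) and scene about (388,237), has the slab handle, so it is flat_driver. The left one at (412,207) is round: the socket driver. The purple look-alike at (203,224) stays alone. The screw head is near (275,229).

Run:
```python
from h import *
from scipy.spatial.transform import Rotation as Ro
for n in('top','scene'):
    z=np.load(n+'.npz');P=cloud(n,z['d']).reshape(-1,3);P=P[z['d'].ravel()>0]
    if n=='top':
        g=at_z('top',457.7,201.7,.136);s0=at_z('top',275,228.5,.036); print(g,s0)
    for zz,c,r in((.136,g,.04),(.136,at_z('top',412,207,.136),.035)):
        m=(abs(P[:,2]-zz)<.006)&(np.linalg.norm(P[:,:2]-c[:2],axis=1)<r);q=P[m][:,:2].astype(np.float32)
        print(n,'handle',m.sum(),q.mean(0),cv2.minAreaRect(q), np.median(P[m][:,2]))
    m=(abs(P[:,2]-.036)<.005)&(np.linalg.norm(P[:,:2]-s0[:2],axis=1)<.03);q=P[m][:,:2].astype(np.float32)
    print(n,'head',m.sum(),cv2.minEnclosingCircle(q),cv2.minAreaRect(q))
    for c,r in((s0,.14),(g,.14)):
        m=np.linalg.norm(P[:,:2]-c[:2],axis=1)<r; m&=P[:,2]>.15
        print('tall',m.sum(),P[m].max(0) if m.sum() else '',P[m].min(0) if m.sum() else '')
f=lambda u,v,z:at_z('top',230+u/3,170+v/3,z)[:2]
d=lambda a,b:np.degrees(np.arctan2(*(b-a)[::-1]))
print('slot edges',d(f(113,152,.036),f(140,210,.036)),d(f(128,143,.036),f(155,203,.036)))
print('marks',d(f(80,215,.024),f(188,140,.024)), (f(80,215,.024)+f(188,140,.024))/2)
print('base corners',f(222,40,.024),f(298,132,.024),f(118,270,.024),f(45,172,.024))
print('stand corners',f(463,90,.04),f(703,55,.04),f(703,155,.04),f(478,185,.04))
R=Ro.from_quat(ctrl.get_obs()['orientation']).as_matrix();print(R)
```

```text
[ 0.47444449 -0.00957574  0.136     ] [0.44695135 0.28594163 0.036     ]
top handle 305 [ 0.476279   -0.01170282] ((0.47678637504577637, -0.012323307804763317), (0.02191838249564171, 0.03374713659286499), 89.39900207519531) 0.1360911901597816
top handle 242 [0.46914664 0.05807836] ((0.46951502561569214, 0.057768963277339935), (0.026609104126691818, 0.02545040473341942), 88.94375610351562) 0.1362702237067699
top head 382 ((0.446687251329422, 0.2875126004219055), 0.022012636065483093) ((0.4462621212005615, 0.2878313958644867), (0.042652204632759094, 0.042316582053899765), 88.43000030517578)
tall 3271 [0.58641742 0.40467578 0.17412619] [0.51582443 0.20244488 0.15008608]
tall 0  
scene handle 237 [ 0.47297323 -0.01553162] ((0.47443804144859314, -0.014708315953612328), (0.03351196274161339, 0.021533533930778503), 3.228210210800171) 0.1349750318243465
scene handle 169 [0.46634746 0.05453465] ((0.46752938628196716, 0.055115487426519394), (0.025553854182362556, 0.02582087367773056), 37.63478088378906) 0.13488785231618944
scene head 196 ((0.44564488530158997, 0.2861320972442627), 0.022914350032806396) ((0.4457813501358032, 0.28637874126434326), (0.04324968904256821, 0.04329501837491989), 24.36411476135254)
tall 1377 [0.5860198  0.40257491 0.17131719] [0.51581401 0.20186081 0.15031553]
tall 0  
slot edges -155.69750576561682 -156.5138785763422
marks -56.322525711117464 [0.44678234 0.28752794]
base corners [0.52834471 0.23378058] [0.4715659  0.18945055] [0.39243363 0.29761091] [0.45122288 0.34056576]
stand corners [0.49242039 0.09205658] [ 0.50989466 -0.0504488 ] [ 0.45080264 -0.04647155] [0.43639289 0.08572353]
[[-9.43827309e-01  3.30438871e-01 -4.04863172e-04]
 [ 3.30439114e-01  9.43826801e-01 -9.80433078e-04]
 [ 5.81475127e-05 -1.05914214e-03 -9.99999437e-01]]
```

Plan: the handle's flat faces point along world y, so the gripper closes along y. I grasp at (0.476, -0.013). The screw is at (0.446, 0.287), its slot at about 24°, and the marks at about -54.5°. I'll turn the tool to 90° and travel to the stand.

>>> arm_command(
  moves=[
    [[0,0,-0.965,0,0,0,0.55],[0,0,-0.965,0,0,0,0.55],[0,0,-0.965,0,0,0,0.55],[0,0,-0.965,0,0,0,0.55],[0,0,-0.965,0,0,0,0.55],[0,0,0,-0.545,-0.985,0,0.55],[0,0,0,-0.545,-0.985,0,0.55],[0,0,0,-0.545,-0.985,0,0.55]],
  ],
)

```text
t: 0.77
tcp_pos: [0.2145, 0.4591, 0.2299]
orientation: [-0.0, 1.0, -0.0, -0.0]
force: [0.2, 0.3, 0.1]
opening: 0.0517
gripper_force: 0.0
```

>>> arm_command(
  moves=[
    [[0,0,0,-0.545,-0.985,0,0.55],[0,0,0,-0.545,-0.985,0,0.55],[0,0,0,-0.545,-0.985,0,0.55],[0,0,0,-0.545,-0.985,0,0.55],[0,0,0,-0.545,-0.985,0,0.55],[0,0,0,-0.545,-0.985,0,0.55],[0,0,0,-0.545,-0.985,0,0.55],[0,0,0,-0.545,-0.985,0,0.55]],
  ],
)

```text
t: 1.43
tcp_pos: [0.3019, 0.3013, 0.2303]
orientation: [-0.0, 1.0, -0.0, -0.0]
force: [-0.3, 0.7, -0.9]
opening: 0.0517
gripper_force: 0.0
```

>>> arm_command(
  moves=[
    [[0,0,0,-0.545,-0.985,0,0.55],[0,0,0,-0.545,-0.985,0,0.55],[0,0,0,-0.545,-0.985,0,0.55],[0,0,0,-0.545,-0.985,0,0.55],[0,0,0,-0.545,-0.985,0,0.55],[0,0,0,-0.545,-0.985,0,0.55],[0,0,0,-0.545,-0.985,0,0.55],[0,0,0,-0.545,-0.985,0,0.55]],
  ],
)

```text
t: 2.1
tcp_pos: [0.3891, 0.1437, 0.2303]
orientation: [-0.0, 1.0, -0.0, -0.0]
force: [-0.6, 0.3, -0.7]
opening: 0.0516
gripper_force: 0.0
```

>>> arm_command(
  moves=[
    [[0,0,0,-0.545,-0.985,0,0.55],[0,0,0,-0.545,-0.985,0,0.55],[0,0,0,-0.545,-0.985,0,0.55],[0,0,0,-0.545,-0.985,0,0.55],[0,0,0,-0.545,-0.985,0,0.55],[0,0,0,-0.545,-0.985,0,0.55],[0,0,0,-0.545,-0.985,0,0.55],[0,0,0,-0.545,-0.985,0,0.55]],
  ],
)

```text
t: 2.77
tcp_pos: [0.4764, -0.0139, 0.2302]
orientation: [0.0, 1.0, 0.0, -0.0]
force: [-0.2, 0.7, 0.1]
opening: 0.0519
gripper_force: 0.0
```

>>> arm_command(
  moves=[
    [[0,0,0,0,0,1,0.55],[0,0,0,0,0,1,0.55],[0,0,0,0,0,1,0.55],[0,0,0,0,0,1,0.55],[0,0,0,0,0,1,0.55],[0,0,0,0,0,0.4,0.55],[0,0,0,0,0,0.4,0.55],[0,0,0,0,0,0,0.55]],
  ],
)

```text
t: 3.43
tcp_pos: [0.4757, -0.0128, 0.1136]
orientation: [-0.0, 1.0, 0.0, -0.001]
force: [0.5, -0.2, -0.3]
opening: 0.0517
gripper_force: 0.0
```

>>> arm_command(
  moves=[
    [[0,0,0,0,0,0,0.1],[0,0,0,0,0,0,0.1],[0,0,0,0,0,0,0.1],[0,0,0,0,0,0,0.1],[0,0,0,0,0,0,0.1],[0,0,0,0,0,0,0.1]],
  ],
  newtons=45,
)

```text
t: 3.93
tcp_pos: [0.4763, -0.0128, 0.1148]
orientation: [-0.0, 1.0, -0.0, 0.0]
force: [-0.5, -1.2, 2.7]
opening: 0.0222
gripper_force: 45.0
```

>>> arm_command(
  moves=[
    [[0,0,0,0,0,-0.4,0.1],[0,0,0,0,0,-0.8,0.1],[0,0,0,0,0,-1,0.1],[0,0,0,0,0,-1,0.1],[0,0,0,0,0,-1,0.1],[0,0,0,0,0,-1,0.1],[0,0,0,0,0,-0.8,0.1],[0,0,0,0,0,-0.4,0.1]],
  ],
)

```text
t: 4.6
tcp_pos: [0.4764, -0.0128, 0.2449]
orientation: [-0.0, 1.0, -0.0, 0.001]
force: [0.3, -0.0, -0.7]
opening: 0.0216
gripper_force: 45.0
```

Run:
```python
from h import *
o=ctrl.get_obs();print(o['tcp_pos'],o['joints'],o['opening'],o['force'])
a,_=optics.grab_frame('scene');t,d=optics.grab_frame('top')
c=np.zeros((560,800,3),np.uint8);c[:,:400]=cv2.resize(a[100:380,280:480],(400,560))
c[:400,400:]=cv2.resize(t[185:275,230:320],(400,400),interpolation=cv2.INTER_CUBIC)
save('lift.png',c)
```

```text
[ 0.47640044 -0.0128177   0.24488744] [-1.03779508e-01  1.21841103e-01  1.70224382e+00  1.33082846e-05
  1.31492213e+00 -1.67462043e+00] 0.021583228067838512 [ 0.29060209 -0.04964692 -0.74192982]
```

View pics/lift.png

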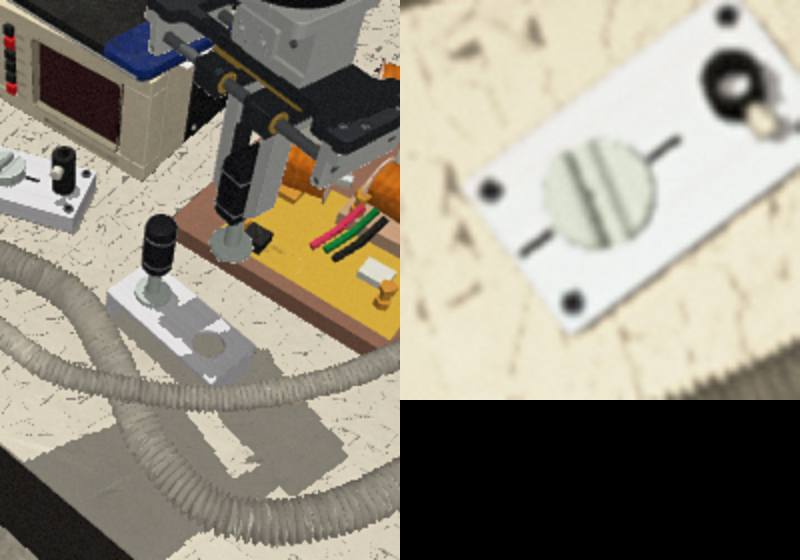

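The driver is lifted cleanly and hangs straight, and the socket driver is still seated. The slot edges run from (565,155) to (605,245) and from (590,145) to (633,237) in the crop, with the marks from (522,255) to (680,138).

Run:
```python
from h import *
f=lambda u,v,z:at_z('top',230+(u-400)/4.444,185+v/4.444,z)[:2]
d=lambda a,b:np.degrees(np.arctan2(*(b-a)[::-1]))
print('slot',d(f(565,155,.036),f(605,245,.036)),d(f(590,145,.036),f(633,237,.036)))
print('marks',d(f(680,138,.024),f(522,255,.024)),'centre',f(600,193,.036))
print('edges',d(f(708,0,.024),f(470,183,.024)),d(f(800,160,.024),f(575,332,.024)))
im,dp=optics.grab_frame('scene');P=cloud('scene',dp)
q=P[175:290,375:420].reshape(-1,3)
m=(q[:,2]>.14)&(q[:,2]<.185)&(np.linalg.norm(q[:,:2]-[.476,-.013],axis=1)<.03);q=q[m]
print(len(q),q.min(0),q.max(0)) # shoulder
```

```text
slot -156.68163329296448 -155.70282001720298
marks 125.43858821891351 centre [0.4470755  0.28593247]
edges 126.70363476145322 126.11080890068106
282 [ 0.45858792 -0.03150613  0.16100418] [0.49146252 0.00266093 0.18437593]
```

>>> arm_command(
  moves=[
    [[0,0,0,0.05,0.5,0,0.1],[0,0,0,0.1,1,0,0.1],[0,0,0,0.1,1,0,0.1],[0,0,0,0.1,1,0,0.1],[0,0,0,0.1,1,0,0.1],[0,0,0,0.1,1,0,0.1],[0,0,0,0.1,1,0,0.1],[0,0,0,0.1,1,0,0.1]],
  ],
)

```text
t: 5.42
tcp_pos: [0.4602, 0.1387, 0.2413]
orientation: [-0.0, 1.0, -0.0, -0.001]
force: [-0.1, -0.1, -2.0]
opening: 0.0219
gripper_force: 45.0
```

>>> arm_command(
  moves=[
    [[0,0,0,0.1,1,0,0.1],[0,0,0,0.1,1,0,0.1],[0,0,0,0.1,1,0,0.1],[0,0,0,0.1,1,0,0.1],[0,0,0,0.1,1,0,0.1],[0,0,0,0.1,1,0,0.1],[0,0,0,0.1,1,0,0.1],[0,0,0,0.05,0.5,0,0.1]],
  ],
)

```text
t: 6.08
tcp_pos: [0.445, 0.2893, 0.2412]
orientation: [-0.001, 1.0, -0.0, -0.001]
force: [-0.3, 0.2, -1.8]
opening: 0.0217
gripper_force: 45.0
```

>>> arm_command(
  moves=[
    [[0,0,-1,0,0,0,0.1],[0,0,-1,0,0,0,0.1],[0,0,-1,0,0,0,0.1],[0,0,-1,0,0,0,0.1],[0,0,-1,0,0,0,0.1],[0,0,-1,0,0,0,0.1],[0,0,0,0,0,1,0.1],[0,0,0,0,0,1,0.1]],
  ],
)

```text
t: 6.75
tcp_pos: [0.446, 0.2873, 0.2019]
orientation: [-0.208, 0.978, 0.0, 0.0]
force: [-0.2, -0.2, -0.9]
opening: 0.0221
gripper_force: 45.0
```

>>> arm_command(
  moves=[
    [[0,0,0,0,0,1,0.1],[0,0,0,0,0,1,0.1],[0,0,0,0,0,0.8,0.1],[0,0,0,0,0,0.5,0.1],[0,0,0,0,0,0.2,0.1],[0,0,0,0,0,0,0.1]],
  ],
)

```text
t: 7.25
tcp_pos: [0.4457, 0.287, 0.1317]
orientation: [-0.208, 0.978, -0.0, -0.001]
force: [-0.4, 0.7, -1.2]
opening: 0.0221
gripper_force: 45.0
```

Run:
```python
from h import *
from scipy.spatial.transform import Rotation as Ro
o=ctrl.get_obs();R=Ro.from_quat(o['orientation']).as_matrix();print(o['tcp_pos'],np.degrees(np.arctan2(R[1,1],R[0,1])),o['joints'])
a,_=optics.grab_frame('scene');t,d=optics.grab_frame('top')
c=np.zeros((560,800,3),np.uint8);c[:,:480]=cv2.resize(a[130:270,230:350],(480,560),interpolation=cv2.INTER_CUBIC)
c[:320,480:]=cv2.resize(t[170:290,210:330],(320,320),interpolation=cv2.INTER_CUBIC)
save('pre.png',c)
```

```text
[0.44572345 0.28704648 0.13169789] 113.99820334809112 [ 5.03067686e-01  3.60991707e-01  1.68400173e+00 -2.98148407e-05
  1.09816185e+00 -1.48656259e+00]
```

View pics/pre.png

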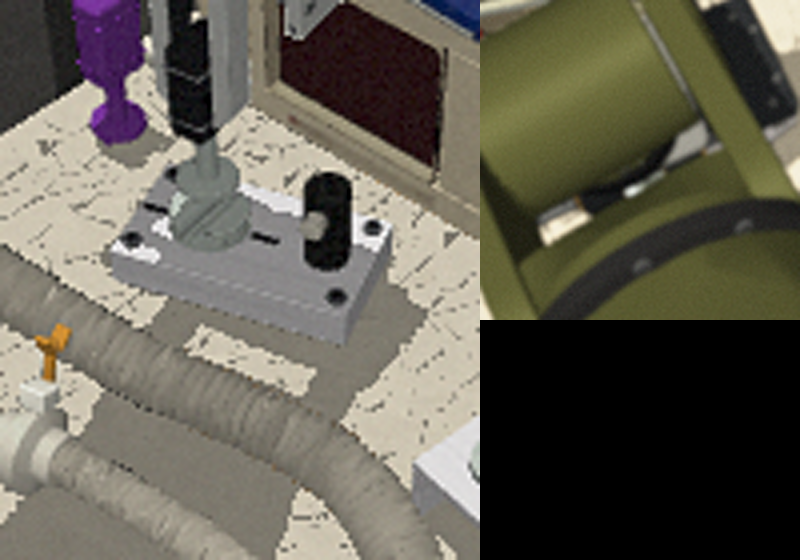

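The blade hangs just above the head, in line with the slot, at crop (210,200). I'll lower it gently.

>>> arm_command(
  moves=[
    [[0,0,0,0,0,0.2,0.1],[0,0,0,0,0,0.2,0.1],[0,0,0,0,0,0.15,0.1],[0,0,0,0,0,0.15,0.1],[0,0,0,0,0,0.1,0.1],[0,0,0,0,0,0.1,0.1],[0,0,0,0,0,0.1,0.1],[0,0,0,0,0,0,0.1]],
  ],
)

```text
t: 8.02
tcp_pos: [0.4459, 0.2871, 0.112]
orientation: [-0.208, 0.978, -0.0, -0.0]
force: [-0.5, 0.2, -1.8]
opening: 0.0214
gripper_force: 45.0
```

>>> arm_command(
  moves=[
    [[0,0,0,0,0,0.05,0.1],[0,0,0,0,0,0.05,0.1],[0,0,0,0,0,0,0.1],[0,0,0,0,0,0,0.1]],
  ],
)

```text
t: 8.35
tcp_pos: [0.4462, 0.2873, 0.1108]
orientation: [-0.208, 0.978, 0.0, 0.0]
force: [-0.6, -0.1, 3.3]
opening: 0.0215
gripper_force: 45.0
```

It is seated, with light contact at the expected height. Now I turn it clockwise, which is +z of the tool.

>>> arm_command(
  moves=[
    [[0,0,0.5,0,0,0,0.1],[0,0,0.8,0,0,0,0.1],[0,0,0.8,0,0,0,0.1],[0,0,0.8,0,0,0,0.1],[0,0,0.8,0,0,0,0.1],[0,0,0.8,0,0,0,0.1],[0,0,0.8,0,0,0,0.1],[0,0,0.8,0,0,0,0.1]],
  ],
)

```text
t: 9.02
tcp_pos: [0.4463, 0.2882, 0.1109]
orientation: [0.005, 1.0, 0.001, 0.001]
force: [-0.6, 6.2, -0.4]
opening: 0.0218
gripper_force: 45.0
```

>>> arm_command(
  moves=[
    [[0,0,0.8,0,0,0,0.1],[0,0,0.8,0,0,0,0.1],[0,0,0.8,0,0,0,0.1],[0,0,0.8,0,0,0,0.1],[0,0,0.8,0,0,0,0.1],[0,0,0.8,0,0,0,0.1],[0,0,0.8,0,0,0,0.1],[0,0,0.8,0,0,0,0.1]],
  ],
)

```text
t: 9.68
tcp_pos: [0.4463, 0.288, 0.1109]
orientation: [0.226, 0.974, 0.001, 0.0]
force: [-0.3, 5.1, 0.9]
opening: 0.0216
gripper_force: 45.0
```

```bash
cat > st.py <<'E'
from h import *
from scipy.spatial.transform import Rotation as Ro
o=ctrl.get_obs();R=Ro.from_quat(o['orientation']).as_matrix()
print(o['t'],o['tcp_pos'],np.degrees(np.arctan2(R[1,1],R[0,1])),o['joints'][5],o['force'],o['torque'],o['opening'])
E
python3 st.py
```

```text
9.6833 [0.44632966 0.28803866 0.11086619] 63.853372032733034 -0.6114125153932356 [-0.2823408   5.13513529  0.86324948] [1.21154802 0.00546804 0.11593905] 0.021598487914213864
```

>>> arm_command(
  moves=[
    [[0,0,0.8,0,0,0,0.1],[0,0,0.8,0,0,0,0.1],[0,0,0.8,0,0,0,0.1],[0,0,0.8,0,0,0,0.1],[0,0,0.8,0,0,0,0.1],[0,0,0.8,0,0,0,0.1],[0,0,0.8,0,0,0,0.1],[0,0,0.8,0,0,0,0.1]],
  ],
)

```text
t: 10.35
tcp_pos: [0.4462, 0.2879, 0.1108]
orientation: [0.436, 0.9, 0.001, 0.0]
force: [-1.9, 3.7, 1.4]
opening: 0.0221
gripper_force: 45.0
```

```bash
python3 st.py
```

```text
10.35 [0.446224  0.2878996 0.1108457] 38.25744697322043 -0.16465702747763658 [-1.85300719  3.68244764  1.37457899] [0.95139935 0.2474957  0.12653954] 0.022095008627931793
```

>>> arm_command(
  moves=[
    [[0,0,0.6,0,0,0,0.1],[0,0,0.6,0,0,0,0.1],[0,0,0.5,0,0,0,0.1],[0,0,0,0,0,0,0.1]],
  ],
)

```text
t: 10.68
tcp_pos: [0.4462, 0.2879, 0.1108]
orientation: [0.488, 0.873, 0.001, -0.0]
force: [-1.3, 4.6, 2.5]
opening: 0.022
gripper_force: 45.0
```

```bash
python3 st.py
```

```text
10.6833 [0.44620473 0.2878529  0.11083523] 31.51674056395489 -0.04703153710540514 [-1.26812163  4.55517976  2.5472867 ] [1.09103849 0.30711852 0.05854491] 0.022005731515975166
```

>>> arm_command(
  moves=[
    [[0,0,0.5,0,0,0,0.1],[0,0,0.5,0,0,0,0.1],[0,0,0.3,0,0,0,0.1]],
  ],
)

```text
t: 10.93
tcp_pos: [0.4462, 0.2878, 0.1108]
orientation: [0.527, 0.85, 0.001, -0.0]
force: [-0.7, 5.0, 2.4]
opening: 0.0215
gripper_force: 45.0
```

```bash
python3 st.py
```

```text
10.9333 [0.44618397 0.28781245 0.11083842] 26.380455558628732 0.04261054146402674 [-0.70372645  5.00138361  2.39885596] [1.14846542 0.43377596 0.12831062] 0.02153467202238178
```

>>> arm_command(
  moves=[
    [[0,0,0.4,0,0,0,0.1],[0,0,0.4,0,0,0,0.1],[0,0,0,0,0,0,0.1]],
  ],
)

```text
t: 11.18
tcp_pos: [0.4462, 0.2878, 0.1108]
orientation: [0.551, 0.835, 0.001, -0.0]
force: [-0.8, 4.9, 3.7]
opening: 0.0217
gripper_force: 45.0
```

```bash
python3 st.py
```

```text
11.1833 [0.44615191 0.28782475 0.11083654] 23.182584153289785 0.09842211639840474 [-0.78527077  4.8869633   3.69497194] [1.12776792 0.43746402 0.09808793] 0.02171723463935908
```

>>> arm_command(
  moves=[
    [[0,0,0.4,0,0,0,0.1],[0,0,0.4,0,0,0,0.1]],
  ],
)

```text
t: 11.35
tcp_pos: [0.4462, 0.2878, 0.1108]
orientation: [0.573, 0.819, 0.001, -0.0]
force: [-0.9, 4.7, 3.0]
opening: 0.0217
gripper_force: 45.1
```

```bash
python3 st.py
```

```text
11.35 [0.44618139 0.28780345 0.11084321] 20.043158254457744 0.15335530627072136 [-0.90015579  4.72414125  2.97133623] [1.05679841 0.4178636  0.50745936] 0.021673193350711013
```

>>> arm_command(
  moves=[
    [[0,0,0.3,0,0,0,0.1],[0,0,0.3,0,0,0,0.1]],
  ],
)

```text
t: 11.52
tcp_pos: [0.4462, 0.2877, 0.1108]
orientation: [0.59, 0.807, 0.001, 0.0]
force: [-1.2, 4.4, 3.5]
opening: 0.0219
gripper_force: 45.2
```

```bash
python3 st.py
```

```text
11.5167 [0.44617317 0.28774886 0.11080963] 17.654919177804995 0.19511283043163916 [-1.17042364  4.44896537  3.51738814] [1.16979027 0.42263787 0.72690017] 0.021942603122706333
```

The stop is reached: the torque rose from 0.1 to 0.73 N m. I'll ease the torque off, open and retreat upward.

>>> arm_command(
  moves=[
    [[0,0,-0.4,0,0,0,0.1],[0,0,-0.4,0,0,0,0.1],[0,0,0,0,0,0,0.1]],
  ],
  newtons=10,
)

```text
t: 11.77
tcp_pos: [0.4462, 0.2874, 0.1108]
orientation: [0.567, 0.824, 0.0, 0.0]
force: [-1.6, 2.9, 6.0]
opening: 0.0222
gripper_force: 9.9
```

```bash
python3 st.py
```

```text
11.7667 [0.44624002 0.28743375 0.11084686] 20.935031725782522 0.13765736694445455 [-1.61454851  2.94828825  5.99837631] [0.60573001 0.32930021 0.14544823] 0.022160873156642617
```

>>> arm_command(
  moves=[
    [[0,0,0,0,0,0,0.35],[0,0,0,0,0,0,0.45],[0,0,0,0,0,0,0.55],[0,0,0,0,0,0,0.6],[0,0,0,0,0,0,0.6],[0,0,0,0,0,0,0.6]],
  ],
)

```text
t: 12.27
tcp_pos: [0.446, 0.2871, 0.1104]
orientation: [0.568, 0.823, -0.0, -0.0]
force: [-0.2, 0.2, 0.3]
opening: 0.0552
gripper_force: 0.0
```

>>> arm_command(
  moves=[
    [[0,0,0,0,0,-0.4,0.6],[0,0,0,0,0,-0.8,0.6],[0,0,0,0,0,-1,0.6],[0,0,0,0,0,-1,0.6],[0,0,0,0,0,-1,0.6],[0,0,0,0,0,-1,0.6],[0,0,0,0,0,-0.5,0.6]],
  ],
)

```text
t: 12.85
tcp_pos: [0.4465, 0.2875, 0.2274]
orientation: [0.568, 0.823, 0.001, 0.001]
force: [0.7, 0.9, 0.5]
opening: 0.0564
gripper_force: 0.0
```

>>> arm_command(
  moves=[
    [[0,0,0,-1,-0.5,0,0.6],[0,0,0,-1,-1,0,0.6],[0,0,0,-1,-1,0,0.6],[0,0,0,-1,-1,0,0.6],[0,0,0,-1,-1,0,0.6],[0,0,0,0,-1,0,0.6],[0,0,0,0,-1,0,0.6],[0,0,0,0,0,0,0.6]],
  ],
)

```text
t: 13.52
tcp_pos: [0.358, 0.1466, 0.2245]
orientation: [0.568, 0.823, -0.0, -0.0]
force: [0.6, 0.6, -0.5]
opening: 0.0564
gripper_force: 0.0
```

```bash
python3 st.py
python3 - <<'E'
from h import *
a,_=optics.grab_frame('scene');t,d=optics.grab_frame('top')
c=np.zeros((560,800,3),np.uint8);c[:,:480]=cv2.resize(a[130:270,230:350],(480,560),interpolation=cv2.INTER_CUBIC)
c[:320,480:]=cv2.resize(t[180:270,245:335],(320,320),interpolation=cv2.INTER_CUBIC)
c[320:,480:]=cv2.resize(a[160:300,320:440],(320,240))
save('end.png',c)
E
```

```text
13.5167 [0.35799244 0.14655223 0.22451349] 20.76330516253224 -0.0685567177292882 [ 0.57483665  0.56398205 -0.54137886] [-0.05284329  0.03747791  0.05324684] 0.05640558955109152
```

View pics/end.png

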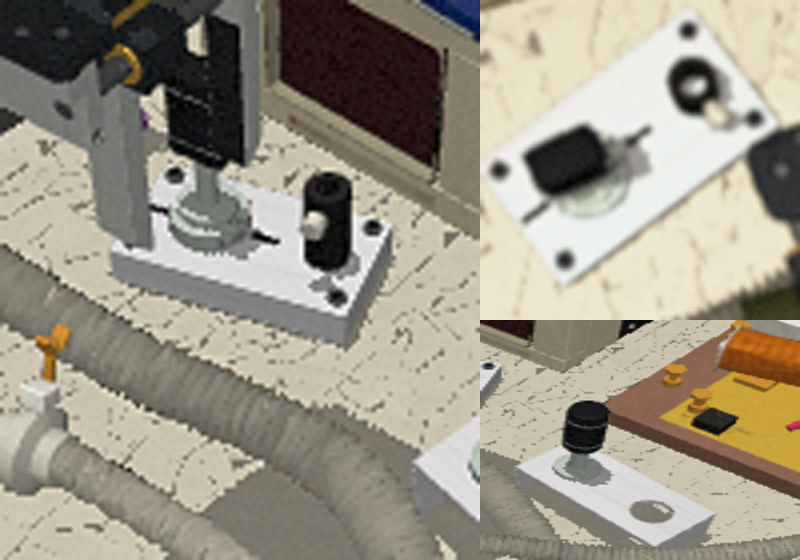

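The driver stands upright with its shoulder on the head, and the socket driver is untouched. I'll check the slot and handle angle once more.

Run:
```python
from h import *
a,_=optics.grab_frame('scene');t,d=optics.grab_frame('top')
P=cloud('top',d).reshape(-1,3);m=(P[:,2]>.124)&(P[:,2]<.14)&(np.linalg.norm(P[:,:2]-[.446,.287],axis=1)<.035)
print(m.sum(),np.median(P[m][:,2]),cv2.minAreaRect(P[m][:,:2].astype(np.float32)))
c=np.zeros((400,800,3),np.uint8);c[:,:400]=cv2.resize(a[165:205,262:302],(400,400),interpolation=cv2.INTER_CUBIC)
c[:,400:]=cv2.resize(t[205:250,255:300],(400,400),interpolation=cv2.INTER_CUBIC)
save('slot.png',c)
```

```text
304 0.13171033812250382 ((0.4461957514286041, 0.2880384027957916), (0.02198570966720581, 0.03380782902240753), 26.078449249267578)
```

View pics/slot.png

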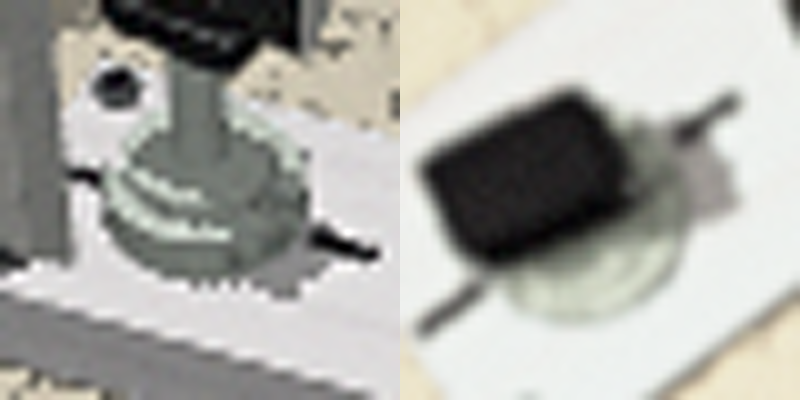

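The shoulder sits flush on the head and the slot ends meet the marks. The handle is at -64°, which is the marks' -54° plus the 10° of play. Its top is at 0.132 m, so the blade is fully home.

```bash
python3 -c "
from bench import order; print(order.finish_job())"
```

```text
the job is handed in; nothing more can be done
None
```

The base is locked: I turned the screw clockwise to its stop with the flat-blade driver and left the driver standing upright in the slot, released, and did not touch the socket driver; the job is handed in, at about 14 s of the 42 s allowed.

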